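# Open the seal box and hold the loupe in focus

## Robot

A 6-joint arm with a two-finger parallel gripper is mounted at the origin on the work surface. World frame = base frame: x ahead of the robot, y to its left, z up, the work surface at z = 0. Lengths are in m, angles in rad, forces in N, time in s.
With the tool pointing down it reaches from about 0.35 to 0.775 m from the base axis. Payload 7.3 kg.
Tool frame: the origin (TCP) lies midway between the tips of the shut fingers; the grasp point (between the pads) lies 19 mm behind it (robot.grip_depth is the z of the grasp point in the tool frame, in m); z points along the fingers, y is the line along which they close (so a half turn about z gives the same grasp; the last joint's range is limited). The gripper opens to 92 mm and grips with 3 to 60 N. Pads are 19 mm wide; open, the fingers measure 130 mm over their backs; the gripper's body (75 mm by 190 mm) begins 47 mm behind the grasp point.
Start: joints at [1.053, 0.342, 1.524, -0, 1.275, -0.146], TCP at [0.191, 0.489, 0.227] pointing down, gripper open.
Joint ranges: [-2.53, 2.53], [-0.77, 2.02], [0.04, 2.7], [-1, 4.14], [0.28, 2.66], [-3.11, 3.11]. Speed limits (rad/s): [2.57, 2.57, 3.14, 3.14, 3.14, 3.14].

## Interface

Orientations are given as [roll, pitch, yaw] about the fixed x, y, z axes, in that order (R = Rz(yaw) Ry(pitch) Rx(roll)).
In Python, from cell import robot, viewer gives the robot as it stands.
- The arm moves only by the tool step_arm, never from a script. Its argument "increments" is a list of rows, each an object with "delta_pos": the shift along the tool's x, y, z in cm, a list of three; "dr": the turn, a rotation vector about the tool's x, y, z in degrees, a list of three; "fingers": the closure, from -1 (fully open) to 1 (shut), so that 0 is half open. In form: [{"delta_pos": [tx, ty, tz], "dr": [wx, wy, wz], "fingers": fingers}, ...]. A call has exactly 5 rows; each row is the pose to reach, as a shift and turn from the pose commanded when the call began, along the tool's axes at that moment; what a row does not reach only later rows make up. A row lasts 1/8 s, in which the tool goes at most 62.5 mm and 10.7 degrees, less where a joint would pass 70% of its speed; a pose out of reach is approached as far as the arm can. A call with a gripper value outside its range is refused whole. The fingers move at their own pace and stop on an object; "newtons" is the grip in N (left out, the last holds). Time passes only in rows, so rows that repeat a pose let the fingers close, or fill a call up. It gives the time, the measured TCP pose, the force, the opening and the grip force at its end, in the units of the state.
- robot.observe(): the state, without advancing time (a new reading comes with each control period).
- viewer.read_camera(name): name is "scene" or "top" or "wrist"; returns the picture (384x512x3 uint8, red, green, blue); there is no depth.
- viewer.camera_params(name): a dict with "K" (3x3 intrinsics, pixels), "T" (4x4, takes a point from camera to world coordinates). Camera axes: x right, y down, z forward; pixel columns grow to the right and rows downward; lengths in m; the calibration is good to about 2 mm. The wrist camera is an equidistant fisheye: a pixel r from the principal point sees the ray r / f radians off the axis. A picture is of the moment at which its call begins: read the wrist's pose just before it. camera_params takes no time and is no camera call; for the wrist camera it gives the pose at the moment of the call.
- robot.hand_in(): hands the job in; it is judged then, once.
The state is a dict: "time": time; "qpos": joint angles; "qvel": joint speeds; "joint_efforts": joint torques, N m; "tool_pos": TCP position; "tool_rot": TCP orientation; "contact_force": force on the tool from outside, world axes, zero at the start; "torque": the same for the moment, N m; "opening": finger opening in m; "grip_force": force on a finger pad.
Only numpy, scipy, OpenCV 4.12 (cv2) and the standard library are available. Lean on these libraries where they do the work, as an engineer would, in place of code of your own. Each camera call takes 0.05 s, during which the arm holds its last target. There are 200 camera calls.

## Task

Take the bone folder from its white rest and, with its tip, push the snug sliding lid of the wooden box fully open by the upright lug, keeping the gripper itself off the box; then lay the folder down gently on its rest or on the table, clear of the box. Then take the loupe and finish still holding it: level and steady in the air, its lens centred above the stone seal in the box and at the height of the pointer on the box's focus gauge. Leave the pointer, the seal, the bowl, the brass weight and the jar undisturbed.

Things in the scene. Friction and masses are not known exactly. Their poses are not given: they have to be found in the camera images.
- case: Wooden inspection box, fixed, 110 (x) x 84 (y) x 42 mm high (side rails; end walls 34 mm); origin at the centre of its underside on the table, z up. The lid slides along its +x, away from the robot. Middle well 62 x 62 mm, floor 10 mm above the table. On its +y side a steel foot (12 mm high, to y = 112 mm) carries the focus gauge: a steel post 10 mm thick at x = 0, y = 97 mm, 165 mm tall.
- lid (a joint): Opening of the box's sliding lid in m: 0 covers the well, 0.09 is the stop at fully open. It starts nearly closed. It slides along the box's +x, is snug (about 3.5 N to move) and stays where left. The lid is a 90 x 66 x 5 mm plate, top 39 mm above the table, projecting beyond the box's far end when open.
- lid_lug (a point): Centre of the near face (facing the box's -x) of the upright lug on the lid: 44 mm wide, 20 mm high (39 to 59 mm above the table), 8 mm thick. This point is 49 mm above the table and, with the lid closed, at x = -40 mm in the box's frame. Push here along the box's +x.
- pointer (a joint): Height setting of the gauge's pointer in m, 0 to 0.05: pointer tip at 100 mm + this value above the table. Differs from start to start; friction (6 N) holds it.
- focus_mark (a point): Tip of the flat aluminium pointer on the gauge, at x = 0, y = 56 mm in the box's frame; its height is the focal height at which the lens (the middle of its thickness) must be held.
- seal: Square stone seal, 30 x 30 x 18 mm, lying loose face up in the well of the box, up to 8 mm off the well's centre in x and in y; origin at the centre of its underside.
- seal_face (a point): Centre of the seal's carved upper face, 28 mm above the table.
- loupe: Loupe (reading lens): round steel-rimmed clear lens, 68 mm outside diameter, rim 10 mm thick, with a straight black handle 16 mm wide x 14 mm high in the lens's plane along its -x, ending 138 mm from the lens centre. 110 g nominal. Origin at the lens centre, middle of the thickness; z is the lens axis, up. It starts level in its rest, 45 mm above the table.
- loupe_grip (a point): Point on the axis of the loupe's handle at x = -85 mm from the lens centre, convenient to grip across the 16 mm width from above; free space beside it and 37 mm below it down to the rest's base.
- loupe_rest: Fixed wooden rest of the loupe: base 170 x 60 x 8 mm, two low blocks (24 x 14 mm, tops 40 mm above the table) under the lens rim and one block (14 x 30 mm, top 38 mm) under the last 15 mm of the handle; origin at the centre of the underside; the lens centre lies at its x = 60 mm.
- folder: Bone folder: dark wooden handle 14 mm wide x 12 mm high from x = -100 to +20 mm and a pale flat blade 16 mm wide x 7 mm thick on to a rounded tip at x = +130 mm; 60 g nominal. Origin on its axis, mid thickness, close to the balance point and where it is best gripped across the 14 mm width from above. It starts lying in its rest with its axis 42 mm above the table.
- folder_tip (a point): The folder's tip, 130 mm along x from its origin, on its axis.
- folder_rest: Fixed white ceramic rest of the folder: base 170 x 50 x 8 mm, two notched supports at x = -70 and +65 mm (44 mm wide, inner notch 28 mm wide between 6 mm high cheeks); origin at the centre of the underside; the folder starts above it with its origin within 5 mm of it in plan. The folder may be laid back here or on the table.
- bowl: Small white ceramic bowl, 84 mm across, 40 mm high; bystander. Origin at the centre of its underside.
- weight: Brass bar paperweight, 25 x 90 x 18 mm; bystander. Origin at the centre of its underside.
- jar: Closed glass jar, 56 mm across, 75 mm high; bystander. Origin at the centre of its underside.
Mind the look-alikes: they are no part of the job. Of the things like the loupe, leave any that is pink or purple; of the rest the larger one is meant.

How it is judged:
On the way, in this order (a step that is already met when the one before it is completed fails the run):
1. the folder pushes the lid along (contact force between folder and case above 0.5 N and value of joint lid above 0.02 m and contact force between the fingers and folder above 0.5 N), for 0.1 s.
2. the lid is open (value of joint lid above 0.075 m), for 0.1 s.
3. the folder is laid down clear of the box (height (world z) of folder below 0.046 m and contact force between the fingers and folder below 0.1 N and contact force between folder and case below 0.1 N and linear speed of folder below 0.02 m/s), for 0.2 s.
At the end, for the whole second after the job is handed in: Loupe held still by the gripper alone, lens centre within 10 mm in plan of the seal's centre and 6 mm in height of the pointer tip, tilt under 0.10 rad; lid open over 75 of 90 mm; folder at rest on its rest or the table, released, off the box (all of step 3 and horizontal distance between loupe and seal_face below 0.01 m and z of loupe in the frame of focus_mark between -0.006 and 0.006 m and angle between loupe's own z axis and vertical below 0.1 rad and linear speed of loupe below 0.01 m/s and contact force between the fingers and loupe above 1 N and contact force between loupe and case below 0.1 N and contact force between loupe and folder below 0.1 N and contact force between loupe and loupe_rest below 0.1 N and value of joint lid above 0.075 m); the arm keeps its last pose, push and grip.
It fails at once if the gripper or arm touches the box, lid or gauge (over 1 N) (contact force between any of the fingers, the arm and case above 1 N).
It fails at once if the gauge's pointer is pushed out of its setting (over 3 mm) (distance of focus_mark from where it was at the start of the episode above 0.003 m).
It fails at once if the seal is shifted (over 8 mm) (distance of seal_face from where it was at the start of the episode above 0.008 m).
It fails at once if the folder is dropped, not laid (falling free faster than 0.6 m/s) (contact force between the fingers and folder below 0.05 N and linear speed of folder above 0.6 m/s).
It fails at once if a bystander is moved (over 20 mm) (distance of any of bowl, weight, jar from where it was at the start of the episode above 0.02 m).
It also fails if it takes over 72 s, if anything falls off the work surface, if the arm or the gripper's body presses on something with over 40 N, if the wrist force passes 120 N, or if a joint passes its speed limit or range.

## Working session

There is one attempt and no reset: what is moved stays moved. The work goes in short steps, Python scripts to look and compute and a tool call to move; the robot and the scene stay as the last step left them, time stands still between calls to the robot, and variables do not carry over. Pictures are saved under pics/ and viewed, at most 10 in all, crops included, and the job is handed in when it is done.

Besides the shell and the picture viewer there is one more tool, called after "Call:" as name([rows], argument=value, ...), one row to a line, values as JSON. step_arm: Moves the arm, as the interface text tells. Its arguments: {"type":"object","properties":{"increments":{"type":"array"},"newtons":{"type":"number"}},"required":["increments"]}

```bash
mkdir -p pics
cat > h.py <<'E'
import numpy as np, cv2
from cell import robot, viewer
def snap(n,fn,crop=None,scale=1):
    im=viewer.read_camera(n)
    cv2.imwrite('pics/raw_'+fn,im[:,:,::-1])
    if crop: a,b,c,d=crop; im=im[b:d,a:c]
    im=cv2.resize(im,None,fx=scale,fy=scale,interpolation=cv2.INTER_CUBIC)
    cv2.imwrite('pics/'+fn,im[:,:,::-1])
def ray(n,u,v):
    p=viewer.camera_params(n);K=p['K'];T=np.array(p['T'])
    x=(u-K[0][2])/K[0][0];y=(v-K[1][2])/K[1][1]
    d=np.array([x,y,1.])
    if n=='wrist':
        r=np.hypot(x,y); d=np.array([x/r*np.sin(r),y/r*np.sin(r),np.cos(r)]) if r>0 else d
    return T[:3,3],T[:3,:3]@d
def at(n,u,v,z):
    o,d=ray(n,u,v); return o+d*(z-o[2])/d[2]
E
python3 - <<'E'
from h import *
snap('top','t0.png',scale=1.5); snap('scene','s0.png',scale=1.5)
for n in('top','scene','wrist'): print(n,viewer.camera_params(n))
print(robot.observe(),robot.grip_depth)
E
```

```text
top {'K': array([[362.39683895,   0.        , 258.84448824],
       [  0.        , 362.39683895, 186.37094445],
       [  0.        ,   0.        ,   1.        ]]), 'T': array([[-2.66160475e-02, -9.86501154e-01,  1.61576790e-01,
         2.83006211e-01],
       [-9.99645239e-01,  2.64262483e-02, -3.32399692e-03,
         1.30680631e-02],
       [-9.90741571e-04, -1.61607941e-01, -9.86854544e-01,
         1.31919723e+00],
       [ 0.00000000e+00,  0.00000000e+00,  0.00000000e+00,
         1.00000000e+00]])}
scene {'K': array([[384.31664257,   0.        , 251.46094108],
       [  0.        , 384.31664257, 192.98917059],
       [  0.        ,   0.        ,   1.        ]]), 'T': array([[ 0.23032058,  0.65434038, -0.72027154,  1.35026877],
       [ 0.97307508, -0.14817731,  0.17654566, -0.19990398],
       [ 0.00879305, -0.74154039, -0.6708506 ,  0.90865034],
       [ 0.        ,  0.        ,  0.        ,  1.        ]])}
wrist {'K': array([[297.31863964,   0.        , 257.33621143],
       [  0.        , 297.31863964, 190.77293221],
       [  0.        ,   0.        ,   1.        ]]), 'T'
[... 235 characters left out ...]
        ]])}
{'time': 0.1, 'qpos': array([ 1.05299074e+00,  3.42639360e-01,  1.52490738e+00, -5.27298382e-06,
        1.27539449e+00, -1.45973940e-01]), 'qvel': array([ 0.00083855, -0.00085013, -0.00163472, -0.00068887,  0.0012461 ,
        0.00080485]), 'joint_efforts': array([ 1.68895349e-03, -4.32004917e+01, -2.44696462e+01,  7.20232632e-02,
        5.25958801e-02, -4.47040054e-05]), 'tool_pos': array([0.19053455, 0.48882365, 0.22612649]), 'tool_rot': array([-3.14025769e+00, -1.91168686e-04,  2.76976241e+00]), 'contact_force': array([ 0.22878744, -0.4894305 , -0.39953689]), 'torque': array([ 0.00223298, -0.06257448,  0.00256484]), 'grip_force': 0.0, 'opening': 0.09170111590735973} -0.0188
```

View pics/t0.png

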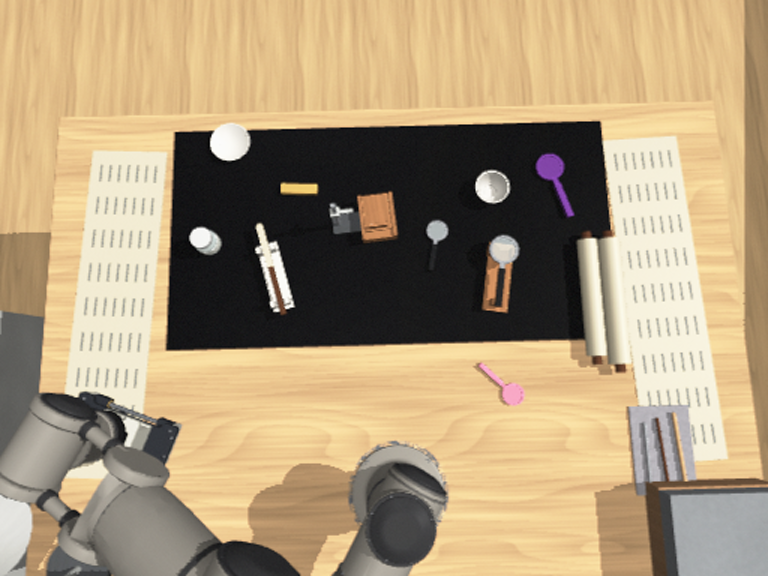

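View pics/s0.png

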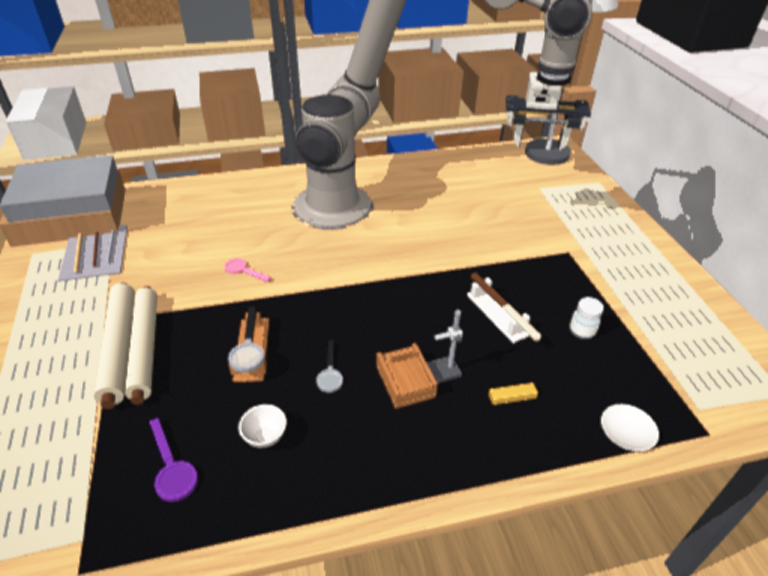

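The picture shows the loupes: rest loupe (503,249), small grey one (437,230), and purple (550,165) and pink (510,392), which are excluded. The one in the wooden rest is the larger of the remaining two. The next crop should confirm that and give the measurements.

Run:
```python
import cv2,numpy as np
a=cv2.imread('pics/raw_t0.png')
l=cv2.resize(a[118:212,160:290],None,fx=5,fy=5,interpolation=cv2.INTER_CUBIC)[:,:650]
c=a[145:215,280:350]
r=cv2.resize(c,None,fx=2,fy=2)
cv2.imwrite('pics/c1.png',l)
s=cv2.imread('pics/raw_s0.png')
# scene box crop and top loupe crop side by side
A=cv2.resize(s[175:275,240:370],(520,400),interpolation=cv2.INTER_CUBIC)
B=cv2.resize(a[140:215,280:350],(280,300),interpolation=cv2.INTER_CUBIC)
o=np.zeros((400,800,3),np.uint8);o[:,:520]=A;o[:300,520:]=B
cv2.imwrite('pics/c2.png',o)
```

```text
(no output)
```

View pics/c1.png

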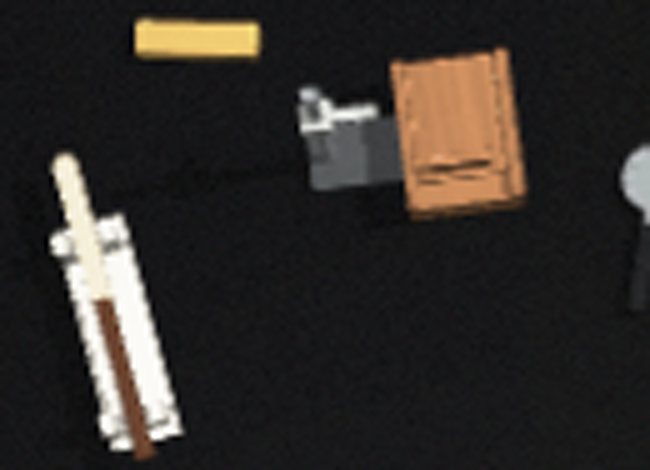

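View pics/c2.png

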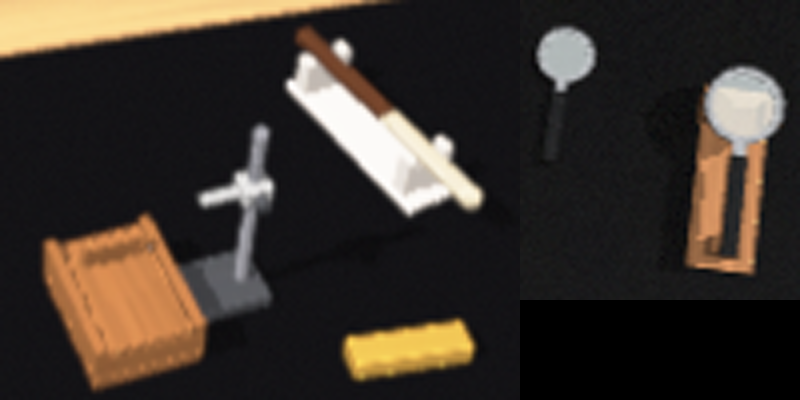

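```bash
cat >> h.py <<'E'
def tri(obs):
    A=np.zeros((3,3));b=np.zeros(3)
    for n,u,v in obs:
        o,d=ray(n,u,v);d/=np.linalg.norm(d);P=np.eye(3)-np.outer(d,d);A+=P;b+=P@o
    x=np.linalg.solve(A,b); return x
E
python3 - <<'E'
from h import *
np.set_printoptions(precision=4,suppress=True)
c1=lambda u,v:(160+(u+.5)/5-.5,118+(v+.5)/5-.5)
A=lambda u,v:(240+(u+.5)/4-.5,175+(v+.5)/4-.5)
B=lambda u,v:(280+(u-520+.5)/4-.5,140+(v+.5)/4-.5)
t=at('top',*c1(63,153),.042);e=at('top',*c1(148,457),.042);d=t-e
print('folder',t,e,np.linalg.norm(d),np.degrees(np.arctan2(d[1],d[0])),t-d/np.linalg.norm(d)*.13)
bx=[at('top',*c1(*p),.042) for p in [(392,65),(505,48),(525,203),(410,217)]]
print('box',np.array(bx),np.mean(bx,0))
bs=[at('scene',*A(*p),.042) for p in [(45,243),(148,217),(205,322),(95,358)]]
print('boxscene',np.array(bs),np.mean(bs,0))
print('tip',tri([('top',*c1(376,108)),('scene',*A(203,200))]))
print('post top',tri([('top',*c1(310,92)),('scene',*A(262,130))]))
l=at('top',*B(745,106),.045);h=at('top',*B(731,258),.045);d=l-h
print('loupe',l,h,np.linalg.norm(d),np.degrees(np.arctan2(d[1],d[0])),l-d/np.linalg.norm(d)*.085)
E
```

```text
folder [0.6411 0.3198 0.042 ] [0.4177 0.2571 0.042 ] 0.23207899383760677 15.690878038718402 [0.5159 0.2847 0.042 ]
box [[ 0.7011  0.0796  0.042 ]
 [ 0.7119 -0.0035  0.042 ]
 [ 0.5948 -0.0148  0.042 ]
 [ 0.5866  0.0686  0.042 ]] [0.6486 0.0325 0.042 ]
boxscene [[ 0.6036 -0.0171  0.042 ]
 [ 0.5954  0.0654  0.042 ]
 [ 0.702   0.077   0.042 ]
 [ 0.7152 -0.0076  0.042 ]] [0.654  0.0294 0.042 ]
tip [0.6481 0.0874 0.1104]
post top [0.6432 0.1272 0.1666]
loupe [ 0.5579 -0.27    0.045 ] [ 0.4211 -0.2493  0.045 ] 0.13838377060956145 -8.615813602963927 [ 0.4739 -0.2573  0.045 ]
```

```bash
cat >> h.py <<'E'
from scipy.spatial.transform import Rotation as Ro
def go(x,y,z,yaw,s=None):
    "tool-frame step to TCP (x,y,z), pointing down with given yaw in deg"
    s=s or robot.observe(); R=Ro.from_euler('xyz',s['tool_rot'])
    d=R.inv().apply(np.array([x,y,z])-s['tool_pos'])*100
    r=(R.inv()*Ro.from_euler('xyz',[np.pi,0,np.radians(yaw)])).as_rotvec(degrees=True)
    print('pos',np.round(s['tool_pos'],4),'yaw',round(np.degrees(s['tool_rot'][2]),2),'F',np.round(s['contact_force'],1),'-> delta',np.round(d,2),'dr',np.round(r,1))
E
python3 -c "
from h import *
go(.516,.285,.16,195.7)"
```

```text
pos [0.1905 0.4888 0.2261] yaw 158.7 F [ 0.2 -0.5 -0.4] -> delta [-37.73  -7.16   6.61] dr [ -0.1  -0.  -37. ]
```

Call:
step_arm([
  {"delta_pos": [-5.5,-1,0.9],"dr": [0,0,-6],"fingers": -1},
  {"delta_pos": [-11,-2.1,1.9],"dr": [0,0,-12],"fingers": -1},
  {"delta_pos": [-16.5,-3.1,2.9],"dr": [0,0,-18],"fingers": -1},
  {"delta_pos": [-22,-4.2,3.8],"dr": [0,0,-24],"fingers": -1},
  {"delta_pos": [-27.5,-5.2,4.8],"dr": [0,0,-30],"fingers": -1},
])

```text
time: 0.72
tool_pos: [0.4293, 0.3396, 0.1782]
tool_rot: [3.142, -0.0, -2.986]
contact_force: [-0.3, 0.5, 0.0]
opening: 0.092
grip_force: 0.0
```

```bash
python3 -c "
from h import *
go(.516,.285,.16,195.7)"
```

```text
pos [0.4293 0.3396 0.1782] yaw -171.11 F [-0.3  0.5  0. ] -> delta [-7.72 -6.73  1.82] dr [ 0.  -0.  -6.8]
```

Call:
step_arm([
  {"delta_pos": [-3.8,-3.3,0.9],"dr": [0,0,-3.4],"fingers": -1},
  {"delta_pos": [-7.7,-6.7,1.8],"dr": [0,0,-6.8],"fingers": -1},
  {"delta_pos": [-7.7,-6.7,1.8],"dr": [0,0,-6.8],"fingers": -1},
  {"delta_pos": [-7.7,-6.7,1.8],"dr": [0,0,-6.8],"fingers": -1},
  {"delta_pos": [-7.7,-6.7,1.8],"dr": [0,0,-6.8],"fingers": -1},
])

```text
time: 1.35
tool_pos: [0.5133, 0.2871, 0.161]
tool_rot: [3.141, -0.0, -2.87]
contact_force: [-0.8, -0.3, 0.2]
opening: 0.0919
grip_force: 0.0
```

```bash
python3 -c "
from h import *
p=viewer.camera_params('wrist');print(p['T'])
go(.516,.285,.16,195.7)
snap('wrist','w1.png',scale=1.5)"
```

```text
[[-2.68742408e-01  9.19187649e-01  2.87874251e-01  4.35466598e-01]
 [ 9.63212012e-01  2.56343735e-01  8.06877297e-02  2.65845388e-01]
 [ 3.72403726e-04  2.98968151e-01 -9.54263017e-01  3.19081078e-01]
 [ 0.00000000e+00  0.00000000e+00  0.00000000e+00  1.00000000e+00]]
pos [0.5133 0.2871 0.161 ] yaw -164.43 F [-0.8 -0.3  0.2] -> delta [-0.2  -0.28  0.1 ] dr [ 0.  -0.  -0.1]
```

View pics/w1.png

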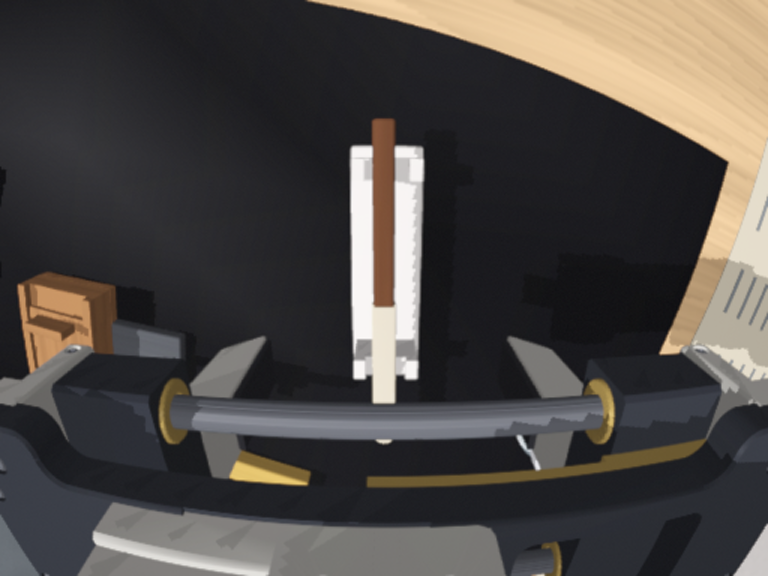

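The folder lies along the fingers' centre line, with its handle end at (384,119), the blade joint at (384,306) and the tip at (384,440).

```bash
python3 -c "
from h import *
e=at('wrist',384/1.5,119/1.5,.048);j=at('wrist',384/1.5,306/1.5,.048);d=j-e;L=np.linalg.norm(d);yaw=np.degrees(np.arctan2(d[1],d[0]))
print(e,j,L,yaw); o=j-d/L*.02; print(o)
go(o[0],o[1],.023,yaw+180)"
```

```text
[0.4172392  0.25963979 0.048     ] [0.53068299 0.29121716 0.048     ] 0.11775663799941154 15.554679688948399
[0.51141549 0.285854   0.048     ]
pos [0.5134 0.2872 0.1611] yaw -164.42 F [-1.5  0.1  0.1] -> delta [ 0.23 -0.08 13.81] dr [0. 0. 0.]
```

Call:
step_arm([
  {"delta_pos": [0.2,-0.1,4],"dr": [0,0,0],"fingers": -1},
  {"delta_pos": [0.2,-0.1,8],"dr": [0,0,0],"fingers": -1},
  {"delta_pos": [0.2,-0.1,11],"dr": [0,0,0],"fingers": -1},
  {"delta_pos": [0.2,-0.1,13],"dr": [0,0,0],"fingers": -1},
  {"delta_pos": [0.2,-0.1,13.8],"dr": [0,0,0],"fingers": -1},
])

```text
time: 2.02
tool_pos: [0.5115, 0.2853, 0.0219]
tool_rot: [-3.142, -0.001, -2.87]
contact_force: [-0.4, -0.2, 0.5]
opening: 0.092
grip_force: 0.0
```

Call:
step_arm([
  {"delta_pos": [0,0,0],"dr": [0,0,0],"fingers": 1},
  {"delta_pos": [0,0,0],"dr": [0,0,0],"fingers": 1},
  {"delta_pos": [0,0,0],"dr": [0,0,0],"fingers": 1},
  {"delta_pos": [0,0,0],"dr": [0,0,0],"fingers": 1},
  {"delta_pos": [0,0,0],"dr": [0,0,0],"fingers": 1},
], newtons=35)

```text
time: 2.65
tool_pos: [0.5127, 0.2847, 0.023]
tool_rot: [3.141, 0.0, -2.871]
contact_force: [0.1, -0.2, -0.5]
opening: 0.0463
grip_force: 0.0
```

Call:
step_arm([
  {"delta_pos": [0,0,0],"dr": [0,0,0],"fingers": 1},
  {"delta_pos": [0,0,0],"dr": [0,0,0],"fingers": 1},
  {"delta_pos": [0,0,0],"dr": [0,0,0],"fingers": 1},
  {"delta_pos": [0,0,0],"dr": [0,0,0],"fingers": 1},
  {"delta_pos": [0,0,0],"dr": [0,0,0],"fingers": 1},
])

```text
time: 3.28
tool_pos: [0.5126, 0.2847, 0.0227]
tool_rot: [3.142, -0.0, -2.871]
contact_force: [-0.0, -0.5, -0.2]
opening: 0.0137
grip_force: 35.0
```

```bash
python3 -c "
from h import *
go(.44,.25,.12,195.6)
s=robot.observe();s['tool_pos']=np.array([.44,.25,.12]);s['tool_rot']=np.array([np.pi,0,np.radians(195.6)])
go(.4475,.0107,.12,185.7,s)"
```

```text
pos [0.5126 0.2847 0.0227] yaw -164.5 F [-0.  -0.5 -0.2] -> delta [ 7.92 -1.41 -9.73] dr [ 0.  -0.  -0.1]
pos [0.44 0.25 0.12] yaw 195.6 F [-0.  -0.5 -0.2] -> delta [  5.71 -23.25  -0.  ] dr [-0.  -0.   9.9]
```

Call:
step_arm([
  {"delta_pos": [0,0,-2],"dr": [0,0,0],"fingers": 1},
  {"delta_pos": [0,0,-5.5],"dr": [0,0,0],"fingers": 1},
  {"delta_pos": [2.5,-0.4,-8.5],"dr": [0,0,0],"fingers": 1},
  {"delta_pos": [6,-1,-9.7],"dr": [0,0,0],"fingers": 1},
  {"delta_pos": [7.9,-1.4,-9.7],"dr": [0,0,0],"fingers": 1},
])

```text
time: 3.9
tool_pos: [0.4393, 0.2498, 0.1208]
tool_rot: [3.141, 0.002, -2.871]
contact_force: [0.0, -0.3, -0.9]
opening: 0.0136
grip_force: 35.0
```

Call:
step_arm([
  {"delta_pos": [1,-4,0],"dr": [0,0,1.7],"fingers": 1},
  {"delta_pos": [2.2,-9,0],"dr": [0,0,4],"fingers": 1},
  {"delta_pos": [3.4,-14,0],"dr": [0,0,6],"fingers": 1},
  {"delta_pos": [4.7,-19,0],"dr": [0,0,8],"fingers": 1},
  {"delta_pos": [5.7,-23.2,0],"dr": [0,0,9.9],"fingers": 1},
])

```text
time: 4.53
tool_pos: [0.4471, 0.0096, 0.1199]
tool_rot: [-3.142, 0.0, -3.046]
contact_force: [1.0, 0.7, 0.6]
opening: 0.0134
grip_force: 35.0
```

```bash
python3 -c "
from h import *
go(.4475,.0107,.0312,185.7)
snap('scene','s1.png',crop=(200,130,360,280),scale=4)
"
```

```text
pos [0.4471 0.0096 0.1199] yaw -174.5 F [1.  0.7 0.6] -> delta [-0.04  0.11  8.87] dr [-0.   0.  -0.2]
```

View pics/s1.png

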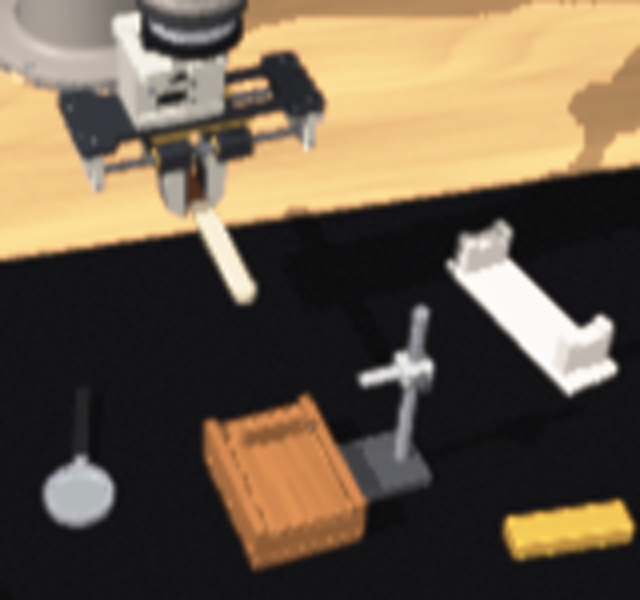

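The folder is held firmly, with its tip at crop (246,294). The lug shows at the box's near end, around (275,430). Next is a check on droop.

```bash
python3 -c "
from h import *
print(at('scene',200+246/4,130+294/4,.139))
im=viewer.read_camera('top'); 
hsv=cv2.cvtColor(im,cv2.COLOR_RGB2HSV)
m=(im.min(2)>150); m[:, :225]=0; m[:,275:]=0; m[:120]=0; m[200:]=0
ys,xs=np.nonzero(m); i=ys<ys.min()+3; print(ys.min(),xs[i].mean(),len(ys))
print(tri([('top',xs[i].mean(),ys.min()+0.),('scene',200+246/4-.4,130+294/4-.4)]))
go(.4475,.0107,.0312,185.7)
"
```

```text
[0.57453863 0.02056553 0.139     ]
138 229.2 611
[0.62095995 0.05444249 0.18540897]
pos [0.4476 0.008  0.1199] yaw -174.68 F [-0.3  0.5  0.2] -> delta [-0.01  0.28  8.87] dr [-0.1  0.  -0.4]
```

Call:
step_arm([
  {"delta_pos": [0,0.2,2.5],"dr": [0,0,0],"fingers": 1},
  {"delta_pos": [0,0.2,5],"dr": [0,0,0],"fingers": 1},
  {"delta_pos": [0,0.2,7.5],"dr": [0,0,0],"fingers": 1},
  {"delta_pos": [0,0.2,8.9],"dr": [0,0,0],"fingers": 1},
  {"delta_pos": [0,0.2,8.9],"dr": [0,0,0],"fingers": 1},
])

```text
time: 5.25
tool_pos: [0.4463, 0.014, 0.03]
tool_rot: [3.141, -0.002, -3.043]
contact_force: [-0.2, -1.1, -1.0]
opening: 0.014
grip_force: 35.0
```

Call:
step_arm([
  {"delta_pos": [-1,0,0],"dr": [0,0,0],"fingers": 1},
  {"delta_pos": [-2,0,0],"dr": [0,0,0],"fingers": 1},
  {"delta_pos": [-2.8,0,0],"dr": [0,0,0],"fingers": 1},
  {"delta_pos": [-3.4,0,0],"dr": [0,0,0],"fingers": 1},
  {"delta_pos": [-4,0,0],"dr": [0,0,0],"fingers": 1},
])

```text
time: 5.88
tool_pos: [0.4873, 0.0173, 0.0307]
tool_rot: [3.142, -0.0, -3.044]
contact_force: [-0.6, 0.0, -0.5]
opening: 0.0136
grip_force: 35.0
```

```bash
python3 -c "
from h import *
snap('top','t2.png',crop=(200,110,300,210),scale=6)
go(.4475+.1244,.0107+.0124,.0312,185.7)"
```

```text
pos [0.4881 0.0173 0.0308] yaw -174.41 F [ 0.3  0.  -0.5] -> delta [-8.39 -0.23 -0.03] dr [-0.   0.1 -0.1]
```

View pics/t2.png

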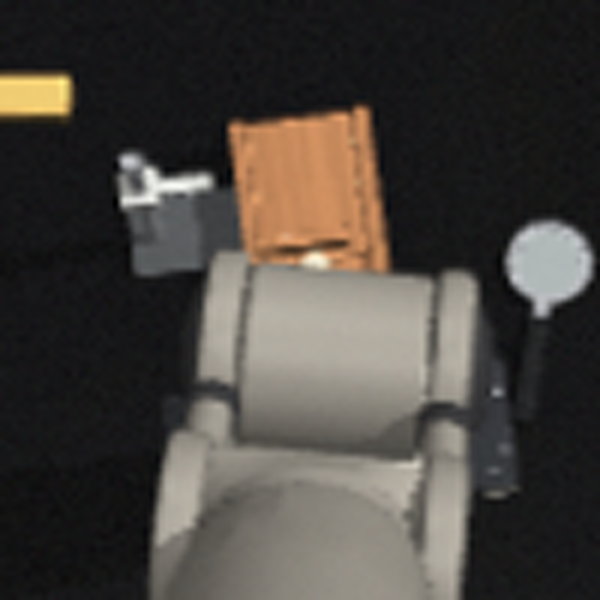

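The tip at (316,262) sits just short of the lug, near its middle. Next I push.

Call:
step_arm([
  {"delta_pos": [-0.8,-0.1,0],"dr": [0,0,0],"fingers": 1},
  {"delta_pos": [-1.6,-0.1,0],"dr": [0,0,0],"fingers": 1},
  {"delta_pos": [-2.4,-0.1,0],"dr": [0,0,0],"fingers": 1},
  {"delta_pos": [-3.2,-0.1,0],"dr": [0,0,0],"fingers": 1},
  {"delta_pos": [-4,-0.1,0],"dr": [0,0,0],"fingers": 1},
])

```text
time: 6.55
tool_pos: [0.5271, 0.0202, 0.0306]
tool_rot: [3.141, -0.001, -3.044]
contact_force: [-3.5, -0.7, -2.1]
opening: 0.0136
grip_force: 35.0
```

Call:
step_arm([
  {"delta_pos": [-0.8,-0.1,0],"dr": [0,0,0],"fingers": 1},
  {"delta_pos": [-1.6,-0.1,0],"dr": [0,0,0],"fingers": 1},
  {"delta_pos": [-2.4,-0.1,0],"dr": [0,0,0],"fingers": 1},
  {"delta_pos": [-3.2,-0.1,0],"dr": [0,0,0],"fingers": 1},
  {"delta_pos": [-4,-0.1,0],"dr": [0,0,0],"fingers": 1},
])

```text
time: 7.18
tool_pos: [0.5672, 0.0232, 0.0307]
tool_rot: [3.141, -0.0, -3.044]
contact_force: [-4.6, 1.6, -0.4]
opening: 0.0136
grip_force: 35.1
```

```bash
python3 -c "
from h import *
snap('scene','s2.png',crop=(220,150,360,270),scale=5)
go(.4475+.1244,.0107+.0124,.0312,185.7)"
```

```text
pos [0.5684 0.0231 0.0309] yaw -174.4 F [-2.5  1.  -0.7] -> delta [-0.35 -0.04 -0.03] dr [-0.   0.1 -0.1]
```

View pics/s2.png

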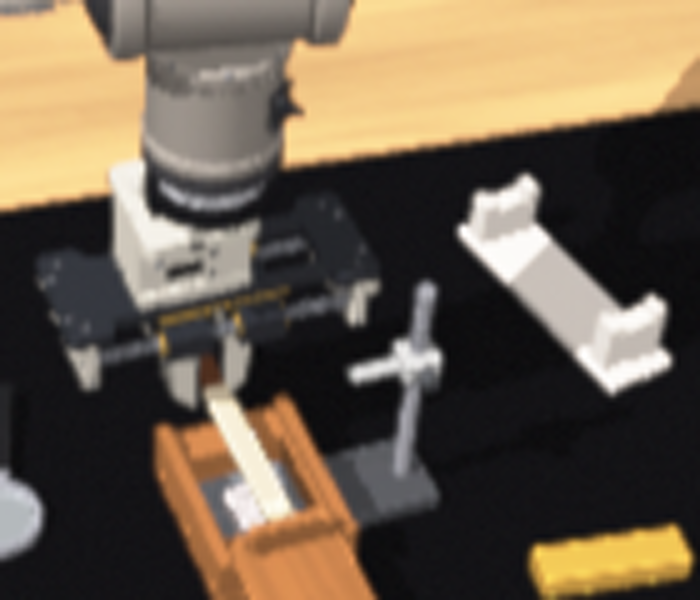

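The lid is almost fully open, and the seal shows beneath the blade. A few more mm to make sure.

Call:
step_arm([
  {"delta_pos": [-0.1,0,0],"dr": [0,0,0],"fingers": 1},
  {"delta_pos": [-0.2,0,0],"dr": [0,0,0],"fingers": 1},
  {"delta_pos": [-0.2,0,0],"dr": [0,0,0],"fingers": 1},
  {"delta_pos": [-0.3,0,0],"dr": [0,0,0],"fingers": 1},
  {"delta_pos": [-0.3,0,0],"dr": [0,0,0],"fingers": 1},
])

```text
time: 7.85
tool_pos: [0.5697, 0.0233, 0.0308]
tool_rot: [3.142, 0.0, -3.044]
contact_force: [-3.9, -0.1, 1.0]
opening: 0.0138
grip_force: 35.0
```

Call:
step_arm([
  {"delta_pos": [3,0,0],"dr": [0,0,0],"fingers": 1},
  {"delta_pos": [7,0,0],"dr": [0,0,0],"fingers": 1},
  {"delta_pos": [11,0,0],"dr": [0,0,0],"fingers": 1},
  {"delta_pos": [13,0,-2],"dr": [0,0,0],"fingers": 1},
  {"delta_pos": [13.5,0,-5],"dr": [0,0,0],"fingers": 1},
])

```text
time: 8.48
tool_pos: [0.4347, 0.0101, 0.0812]
tool_rot: [3.141, 0.0, -3.044]
contact_force: [1.2, 1.0, 0.0]
opening: 0.0133
grip_force: 35.0
```

```bash
python3 -c "
from h import *
im=viewer.read_camera('top')[118:190,215:275];im2=viewer.read_camera('scene')[195:280,240:325]
o=np.zeros((400,800,3),np.uint8)
o[:,:400]=cv2.resize(im,(400,400)) ;o[:,400:]=cv2.resize(im2,(400,400)); cv2.imwrite('pics/c3.png',o[:,:,::-1])
go(.4475,.25,.08,195.6)"
```

```text
pos [0.4379 0.0097 0.0836] yaw -174.42 F [ 0.7  0.4 -0.5] -> delta [-3.29 23.82  0.34] dr [ -0.1   0.4 -10. ]
```

View pics/c3.png

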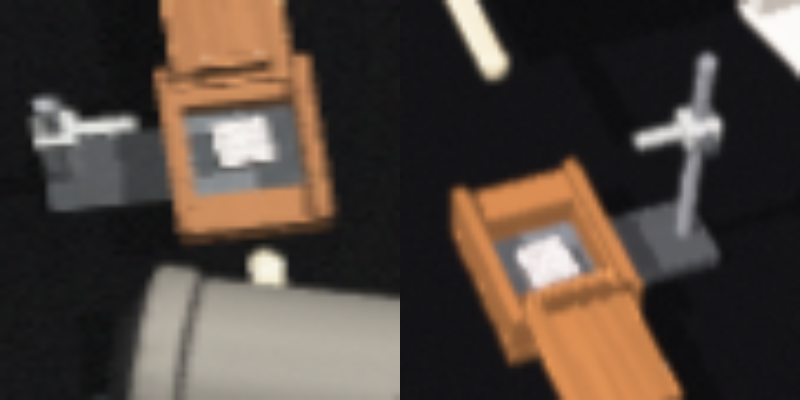

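```bash
python3 -c "
from h import *
T=lambda u,v:(215+(u+.5)/6.667-.5,118+(v+.5)/5.556-.5)
S=lambda u,v:(240+(u-400+.5)/4.706-.5,195+(v+.5)/4.706-.5)
print('seal',at('top',*T(243,141),.028),at('scene',*S(547,262),.028),tri([('top',*T(243,141)),('scene',*S(547,262))]))
print('tip',tri([('top',*T(133,125)),('scene',*S(637,141))]))
print('tiptop known z',at('top',*T(133,125),.11),at('scene',*S(637,141),.11))
print('lug',at('top',*T(235,73),.059))
s=robot.observe();
go(.44,.25,.1,195.6)
s['tool_pos']=np.array([.44,.25,.1]);s['tool_rot']=np.array([np.pi,0,np.radians(195.6)])
go(.5126,.2847,.1,195.6,s)
"
```

```text
seal [0.65709621 0.03320126 0.028     ] [0.66113823 0.02961118 0.028     ] [0.65801259 0.03200703 0.02374101]
tip [0.64550723 0.08789094 0.10794888]
tiptop known z [0.64514877 0.08864669 0.11      ] [0.64719932 0.08623645 0.11      ]
lug [0.69394599 0.0359962  0.059     ]
pos [0.4379 0.0097 0.0836] yaw -174.42 F [ 0.7  0.4 -0.5] -> delta [-2.56 23.89 -1.67] dr [ -0.1   0.4 -10. ]
pos [0.44 0.25 0.1 ] yaw 195.6 F [ 0.7  0.4 -0.5] -> delta [-7.93  1.39  0.  ] dr [0. 0. 0.]
```

Call:
step_arm([
  {"delta_pos": [-0.3,4,-1.7],"dr": [0,0.4,-1.7],"fingers": 1},
  {"delta_pos": [-0.9,9,-1.7],"dr": [0,0.4,-4],"fingers": 1},
  {"delta_pos": [-1.5,14,-1.7],"dr": [0,0.4,-6],"fingers": 1},
  {"delta_pos": [-2.1,19,-1.7],"dr": [0,0.4,-8],"fingers": 1},
  {"delta_pos": [-2.6,23.9,-1.7],"dr": [0,0.4,-10],"fingers": 1},
])

```text
time: 9.2
tool_pos: [0.4388, 0.2527, 0.0973]
tool_rot: [3.141, -0.005, -2.868]
contact_force: [0.3, -0.2, -0.2]
opening: 0.0136
grip_force: 35.0
```

Call:
step_arm([
  {"delta_pos": [-2,0.3,0],"dr": [0,0,0],"fingers": 1},
  {"delta_pos": [-5,0.9,0],"dr": [0,0,0],"fingers": 1},
  {"delta_pos": [-7.9,1.4,0],"dr": [0,0,0],"fingers": 1},
  {"delta_pos": [-7.9,1.4,2],"dr": [0,0,0],"fingers": 1},
  {"delta_pos": [-7.9,1.4,4],"dr": [0,0,0],"fingers": 1},
])

```text
time: 9.82
tool_pos: [0.511, 0.2858, 0.0559]
tool_rot: [3.141, -0.005, -2.869]
contact_force: [1.0, 0.3, -0.0]
opening: 0.0133
grip_force: 35.0
```

```bash
python3 -c "
from h import *
go(.5126,.2847,.0235,195.55)"
```

```text
pos [0.511  0.2858 0.0559] yaw -164.4 F [ 1.   0.3 -0. ] -> delta [-0.14 -0.15  3.24] dr [ 0.1 -0.3  0. ]
```

Call:
step_arm([
  {"delta_pos": [-0.1,-0.1,1],"dr": [0,-0.3,0],"fingers": 1},
  {"delta_pos": [-0.1,-0.1,2],"dr": [0,-0.3,0],"fingers": 1},
  {"delta_pos": [-0.1,-0.1,2.7],"dr": [0,-0.3,0],"fingers": 1},
  {"delta_pos": [-0.1,-0.1,3.1],"dr": [0,-0.3,0],"fingers": 1},
  {"delta_pos": [-0.1,-0.1,3.2],"dr": [0,-0.3,0],"fingers": 1},
])

```text
time: 10.45
tool_pos: [0.5111, 0.2846, 0.0253]
tool_rot: [3.141, -0.001, -2.869]
contact_force: [0.4, 1.1, -0.8]
opening: 0.0135
grip_force: 35.0
```

Call:
step_arm([
  {"delta_pos": [0,0,0],"dr": [0,0,0],"fingers": 1},
  {"delta_pos": [0,0,0],"dr": [0,0,0],"fingers": 0.5},
  {"delta_pos": [0,0,0],"dr": [0,0,0],"fingers": 0},
  {"delta_pos": [0,0,0],"dr": [0,0,0],"fingers": 0},
  {"delta_pos": [0,0,0],"dr": [0,0,0],"fingers": 0},
])

```text
time: 11.08
tool_pos: [0.511, 0.2845, 0.0253]
tool_rot: [3.141, -0.002, -2.869]
contact_force: [0.1, -0.5, 0.3]
opening: 0.0447
grip_force: 0.0
```

Call:
step_arm([
  {"delta_pos": [0,0,-0.5],"dr": [0,0,0],"fingers": 0},
  {"delta_pos": [0,0,-2],"dr": [0,0,0],"fingers": 0},
  {"delta_pos": [0,0,-5],"dr": [0,0,0],"fingers": 0},
  {"delta_pos": [0,0,-10],"dr": [0,0,0],"fingers": 0},
  {"delta_pos": [0,0,-15],"dr": [0,0,0],"fingers": 0},
])

```text
time: 11.7
tool_pos: [0.5111, 0.2844, 0.1778]
tool_rot: [3.141, -0.001, -2.869]
contact_force: [0.1, -0.3, 0.1]
opening: 0.0462
grip_force: 0.0
```

```bash
python3 -c "
from h import *
snap('wrist','w2.png',scale=1)
go(.4739,-.2573,.2,171.4)"
```

```text
pos [0.5142 0.2857 0.1854] yaw -164.39 F [2.3 1.4 5.4] -> delta [ 18.47 -51.21  -1.77] dr [ 0.2  0.6 24.2]
```

View pics/w2.png

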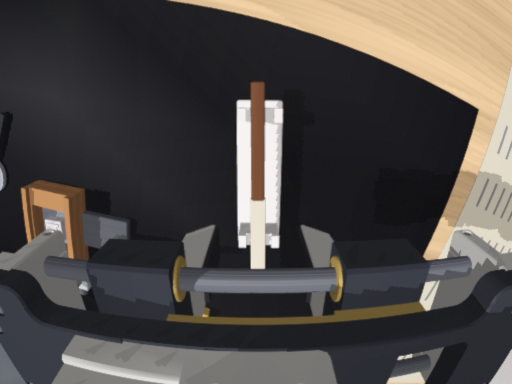

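The folder lies back in its rest, along both notches. Now over to the loupe.

Call:
step_arm([
  {"delta_pos": [1.5,-4,-1.8],"dr": [0,0,1],"fingers": -0.3},
  {"delta_pos": [3.4,-9.5,-1.8],"dr": [0,0,4],"fingers": -0.3},
  {"delta_pos": [5.4,-15,-1.8],"dr": [0,0,7],"fingers": -0.3},
  {"delta_pos": [7.4,-20.5,-1.8],"dr": [0,0,10],"fingers": -0.3},
  {"delta_pos": [9.4,-26,-1.8],"dr": [0,0,13],"fingers": -0.3},
])

```text
time: 12.38
tool_pos: [0.4905, 0.007, 0.1943]
tool_rot: [-3.141, 0.0, -3.098]
contact_force: [0.8, 0.2, 0.1]
opening: 0.0602
grip_force: 0.0
```

```bash
python3 -c "
from h import *
go(.4739,-.2573,.16,171.4)"
```

```text
pos [0.4905 0.007  0.1943] yaw -177.49 F [0.8 0.2 0.1] -> delta [  2.82 -26.33   3.43] dr [-0.   0.  11.1]
```

Call:
step_arm([
  {"delta_pos": [0.6,-5.5,0],"dr": [0,0,2.2],"fingers": -0.3},
  {"delta_pos": [1.2,-11,0],"dr": [0,0,4.4],"fingers": -0.3},
  {"delta_pos": [1.8,-16.5,0],"dr": [0,0,7],"fingers": -0.3},
  {"delta_pos": [2.4,-22,1.5],"dr": [0,0,9],"fingers": -0.3},
  {"delta_pos": [2.8,-26.3,3.4],"dr": [0,0,11.1],"fingers": -0.3},
])

```text
time: 13.0
tool_pos: [0.4745, -0.2578, 0.1602]
tool_rot: [-3.14, 0.001, 2.991]
contact_force: [-0.0, 0.0, 0.2]
opening: 0.0597
grip_force: 0.0
```

Call:
step_arm([
  {"delta_pos": [0,0,0],"dr": [0,0,0],"fingers": -0.3},
  {"delta_pos": [0,0,0],"dr": [0,0,0],"fingers": -0.3},
  {"delta_pos": [0,0,0],"dr": [0,0,0],"fingers": -0.3},
  {"delta_pos": [0,0,0],"dr": [0,0,0],"fingers": -0.3},
  {"delta_pos": [0,0,0],"dr": [0,0,0],"fingers": -0.3},
])

```text
time: 13.62
tool_pos: [0.4748, -0.2547, 0.1595]
tool_rot: [-3.141, -0.001, 2.994]
contact_force: [-0.3, -0.7, 0.3]
opening: 0.0597
grip_force: 0.0
```

```bash
python3 -c "
from h import *
np.set_printoptions(precision=4,suppress=True)
im=viewer.read_camera('wrist');cv2.imwrite('pics/w3.png',im[:,:,::-1])
# rest: brown pixels; handle: dark pixels enclosed by brown
hsv=cv2.cvtColor(im,cv2.COLOR_RGB2HSV)
for v in range(60,300,12):
    r=im[v]; b=(r[:,0].astype(int)-r[:,2]>40)
    xs=np.nonzero(b[200:320])[0]+200
    if len(xs)<3: print(v,'-',im[v,257]);continue
    g=np.nonzero(~b[xs[0]:xs[-1]])[0]+xs[0]
    print(v,xs[0],xs[-1],'gap',(g[0],g[-1]) if len(g) else None,im[v,257])
go(.4739,-.2573,.023,171.4)"
```

```text
60 - [32 32 35]
72 - [30 30 33]
84 - [31 31 35]
96 - [30 29 34]
108 - [32 33 35]
120 229 284 gap None [154 109  72]
132 228 285 gap (np.int64(248), np.int64(265)) [42 43 47]
144 228 285 gap (np.int64(249), np.int64(265)) [46 47 52]
156 228 284 gap (np.int64(249), np.int64(264)) [47 48 52]
168 229 284 gap (np.int64(249), np.int64(264)) [48 47 52]
180 229 284 gap (np.int64(249), np.int64(264)) [48 47 52]
192 229 283 gap (np.int64(249), np.int64(263)) [48 47 53]
204 229 283 gap (np.int64(249), np.int64(263)) [47 47 51]
216 229 282 gap (np.int64(249), np.int64(263)) [48 48 52]
228 229 281 gap (np.int64(250), np.int64(262)) [190 192 201]
240 226 285 gap (np.int64(231), np.int64(278)) [189 190 198]
252 - [210 203 202]
264 - [192 193 196]
276 - [68 70 76]
288 - [87 89 96]
pos [ 0.4747 -0.2548  0.1594] yaw 171.54 F [1.1 0.  0.2] -> delta [ 0.03 -0.26 13.64] dr [-0.  -0.1  0.1]
```

```bash
python3 -c "
from h import *
np.set_printoptions(precision=4,suppress=True)
im=cv2.imread('pics/w3.png')
print([int(x) for x in im[118:136,257,2]])
print('lensend',[int(x) for x in im[216:300,257,2]])
a=at('wrist',256.7,132,.052);b=at('wrist',256.2,216,.052);d=b-a;print(a,b,np.degrees(np.arctan2(d[1],d[0])))
"
```

```text
[36, 90, 154, 192, 205, 205, 205, 204, 199, 194, 168, 116, 55, 35, 42, 46, 46, 45]
lensend [48, 48, 48, 47, 47, 48, 48, 47, 71, 153, 185, 190, 190, 190, 190, 190, 190, 190, 188, 172, 170, 185, 187, 187, 189, 197, 207, 208, 208, 208, 208, 208, 208, 207, 208, 208, 210, 214, 217, 219, 220, 220, 220, 220, 220, 220, 220, 214, 192, 184, 183, 180, 146, 72, 56, 62, 66, 65, 64, 73, 68, 69, 73, 75, 79, 81, 83, 83, 83, 86, 86, 87, 87, 88, 87, 87, 78, 48, 31, 30, 29, 30, 29, 29]
[ 0.4225 -0.2469  0.052 ] [ 0.502  -0.2593  0.052 ] -8.806538258680373
```

```bash
python3 -c "
from h import *
go(.472,-.2548,.026,171.3)"
```

```text
pos [ 0.4747 -0.2548  0.1594] yaw 171.54 F [1.1 0.  0.2] -> delta [ 0.25 -0.04 13.34] dr [-0.  -0.1  0.2]
```

Call:
step_arm([
  {"delta_pos": [0.25,0,4],"dr": [0,0,0.2],"fingers": -0.3},
  {"delta_pos": [0.25,0,8],"dr": [0,0,0.2],"fingers": -0.3},
  {"delta_pos": [0.25,0,11],"dr": [0,0,0.2],"fingers": -0.3},
  {"delta_pos": [0.25,0,12.8],"dr": [0,0,0.2],"fingers": -0.3},
  {"delta_pos": [0.25,0,13.3],"dr": [0,0,0.2],"fingers": -0.3},
])

```text
time: 14.3
tool_pos: [0.4714, -0.2543, 0.0251]
tool_rot: [3.141, -0.004, 2.99]
contact_force: [-0.9, -0.1, -0.6]
opening: 0.0597
grip_force: 0.0
```

Call:
step_arm([
  {"delta_pos": [0,0,0],"dr": [0,0,0],"fingers": 1},
  {"delta_pos": [0,0,0],"dr": [0,0,0],"fingers": 1},
  {"delta_pos": [0,0,0],"dr": [0,0,0],"fingers": 1},
  {"delta_pos": [0,0,0],"dr": [0,0,0],"fingers": 1},
  {"delta_pos": [0,0,0],"dr": [0,0,0],"fingers": 1},
], newtons=50)

```text
time: 14.92
tool_pos: [0.4719, -0.2549, 0.0264]
tool_rot: [-3.141, -0.001, 2.99]
contact_force: [-1.2, 0.7, 1.6]
opening: 0.0151
grip_force: 50.0
```

Call:
step_arm([
  {"delta_pos": [0,0,0],"dr": [0,0,0],"fingers": 1},
  {"delta_pos": [0,0,0],"dr": [0,0,0],"fingers": 1},
  {"delta_pos": [0,0,0],"dr": [0,0,0],"fingers": 1},
  {"delta_pos": [0,0,0],"dr": [0,0,0],"fingers": 1},
  {"delta_pos": [0,0,0],"dr": [0,0,0],"fingers": 1},
])

```text
time: 15.55
tool_pos: [0.4719, -0.2549, 0.0264]
tool_rot: [-3.141, -0.001, 2.99]
contact_force: [-1.6, 0.9, 5.5]
opening: 0.0154
grip_force: 50.0
```

Call:
step_arm([
  {"delta_pos": [0,0,-1],"dr": [0,0,0],"fingers": 1},
  {"delta_pos": [0,0,-3.5],"dr": [0,0,0],"fingers": 1},
  {"delta_pos": [0,0,-7],"dr": [0,0,0],"fingers": 1},
  {"delta_pos": [0,0,-10.5],"dr": [0,0,0],"fingers": 1},
  {"delta_pos": [0,0,-12.4],"dr": [0,0,0],"fingers": 1},
])

```text
time: 16.18
tool_pos: [0.4724, -0.2551, 0.1522]
tool_rot: [-3.14, 0.0, 2.99]
contact_force: [0.7, -0.4, -1.4]
opening: 0.0154
grip_force: 50.0
```

```bash
python3 -c "
from h import *
go(.575,.0197,.15,188)"
```

```text
pos [ 0.4724 -0.2551  0.1522] yaw 171.31 F [ 0.7 -0.4 -1.4] -> delta [-5.99 28.72  0.19] dr [ -0.1  -0.  -16.7]
```

Call:
step_arm([
  {"delta_pos": [-0.7,3.5,0],"dr": [0,0,-2],"fingers": 1},
  {"delta_pos": [-1.7,8,0],"dr": [0,0,-5],"fingers": 1},
  {"delta_pos": [-2.7,13,0],"dr": [0,0,-8],"fingers": 1},
  {"delta_pos": [-3.7,18,0],"dr": [0,0,-11],"fingers": 1},
  {"delta_pos": [-4.6,22,0],"dr": [0,0,-14],"fingers": 1},
])

```text
time: 16.8
tool_pos: [0.5509, -0.0423, 0.1501]
tool_rot: [3.141, -0.002, -3.047]
contact_force: [-0.0, -1.3, -1.9]
opening: 0.0153
grip_force: 50.0
```

```bash
python3 -c "
from h import *
go(.575,.0197,.15,188)"
```

```text
pos [ 0.5509 -0.0423  0.1501] yaw -174.55 F [-0.  -1.3 -1.9] -> delta [-2.99  5.95  0.01] dr [ 0.  -0.1 -2.6]
```

Call:
step_arm([
  {"delta_pos": [-1,2,0],"dr": [0,0,-0.9],"fingers": 1},
  {"delta_pos": [-2,4,0],"dr": [0,0,-1.8],"fingers": 1},
  {"delta_pos": [-3,5.9,0],"dr": [0,0,-2.6],"fingers": 1},
  {"delta_pos": [-3,5.9,0],"dr": [0,0,-2.6],"fingers": 1},
  {"delta_pos": [-3,5.9,0],"dr": [0,0,-2.6],"fingers": 1},
])

```text
time: 17.42
tool_pos: [0.575, 0.0168, 0.1499]
tool_rot: [3.141, -0.002, -3.004]
contact_force: [-0.4, 0.7, -0.8]
opening: 0.0155
grip_force: 50.0
```

Run:
```python
from h import *
np.set_printoptions(precision=4,suppress=True)
go(.575,.0197,.0902,188)
a0=cv2.imread('pics/raw_t0.png')
for n in('top','scene'):
    im=viewer.read_camera(n);cv2.imwrite(f'pics/q_{n}.png',im[:,:,::-1])
    p=viewer.camera_params(n);T=np.array(p['T']);c=T[:3,:3].T@(np.array([.659,.0315,.169])-T[:3,3]);uv=(p['K']@c)/c[2];u,v=uv[:2].round().astype(int)
    print(n,'expected lens px',uv[:2],'radius px',.034*p['K'][0][0]/c[2])
    g=cv2.cvtColor(im,cv2.COLOR_RGB2GRAY)
    for dv in range(-20,22,2): print(v+dv,' '.join('%3d'%x for x in g[v+dv,u-20:u+21:2]))
```

```text
pos [0.575  0.0168 0.1499] yaw -172.11 F [-0.4  0.7 -0.8] -> delta [-0.06  0.29  5.97] dr [ 0.  -0.1 -0.1]
top expected lens px [250.5728 130.44  ] radius px 10.304250382883327
110 158 169 172 101 155 165 164 164 163 161 162 161 161 161 160 159 158 158 156 154 156
112 170 175 173 101 166 171 169 171 170 170 168 167 168 167 167 167 166 166 165 165 166
114 175 174 173 103 178 178 176 176 174 175 175 174 173 173 173 172 170 171 171 170 170
116 171 171 170 101 175 175 176 176 176 176 176 176 177 177 174 175 176 175 174 174 173
118 168 171 169 107 171 172 173 173 171 173 172 174 173 172 174 175 174 173 175 175 148
120 166 172 163 118 169 169 170 172 171 170 170 171 171 172 172 171 172 171 171 170 143
122 160 167 148 129 167 168 169 169 170 170 171 171 171 171 171 172 172 171 171 171 113
124 153 157 138 123 157 159 159 160 161 162 165 165 166 166 166 167 167 167 169 170 112
126 145 150 138 127 147 148 149 149 150 149 152 153 155 154 157 157 160 160 162 161 107
128 137 141 130 121 138 140 140 140 141 141 144 143 144 144 144 146 147 145 148 151  97
130 126 131 128 115 130 130 132 131 132 133
[... 2144 characters left out ...]
  20  19  20  84 169 188 186 185 184 184 184 184 191 185 154  47  20  19  30  57  97
224  19  18  20  33 122 165 176 186 192 187 192 184 172 138  91  22  19  24 113 154 155
226  19  20  20  19  27  94 143 160 156 155 154 128 120  69  26  20  19  17  69  78  54
228  19  20  20  19  19  20  35  61  87  87  85  84  36  20  20  18  20  19  19  20  19
230  19  20  20  19  19  20  19  20  21  33  76 146  75  20  20  19  19  18  19  20  20
232  19  19  19  18  20  30  49  81 119 133 152 145 144  30  20  19  17  19  19  19  20
234  32  30  45  75 118 131 154 156 158 158 158 137 153  81  19  19  17  20  18  19  19
236 114 102 152 156 159 158 158 158 158 158 157 148 145 143  26  14  14  14  19  19  19
```

```bash
cat >> h.py <<'E'
def lens(img,c):
    "silhouette bbox centre/size of the lens in the scene picture vs. model cylinder at c"
    p=viewer.camera_params('scene');T=np.array(p['T'])
    t=np.linspace(0,6.283,90);P=np.array([[.034*np.cos(a),.034*np.sin(a),h] for a in t for h in(-.005,.005)])+c
    q=(P-T[:3,3])@T[:3,:3]@p['K'].T;q=q[:,:2]/q[:,2:]
    c0=q.mean(0)
    g=cv2.cvtColor(img,cv2.COLOR_BGR2GRAY).astype(float)
    return q.min(0),q.max(0)
E
python3 - <<'E'
from h import *
np.set_printoptions(precision=4,suppress=True)
im=cv2.imread('pics/q_scene.png')
# lens from calibrated TCP (level, 85 mm)
s=robot.observe();print(s['tool_pos'],s['tool_rot'])
yaw=s['tool_rot'][2]-np.pi;c=s['tool_pos']+[.085*np.cos(yaw),.085*np.sin(yaw),.019]
print('c',c,lens(im,c)); 
print('droop 5mm',lens(im,c-[0,0,.005]))
g=cv2.cvtColor(im,cv2.COLOR_BGR2GRAY).astype(int)
print('col271',[int(x) for x in g[202:234,271]]); print('col275',[int(x) for x in g[202:234,275]]);print('col279',[int(x) for x in g[202:234,279]])
print('row216',[int(x) for x in g[216,254:292]])
# pixel rows of the handle junction
E
```

```text
[0.575  0.0165 0.15  ] [ 3.1413 -0.0021 -3.0046]
c [0.6592 0.0281 0.169 ] (array([259.6639, 206.0875]), array([285.1191, 226.7845]))
droop 5mm (array([259.6212, 207.3911]), array([284.9934, 228.0758]))
col271 [20, 18, 19, 20, 52, 140, 177, 192, 211, 205, 190, 184, 184, 184, 184, 184, 184, 184, 184, 184, 184, 185, 187, 175, 155, 131, 87, 34, 27, 71, 128, 156]
col275 [19, 19, 20, 19, 40, 111, 167, 186, 200, 209, 197, 185, 184, 183, 185, 184, 184, 184, 184, 184, 184, 185, 186, 166, 135, 105, 75, 110, 136, 133, 136, 148]
col279 [20, 18, 17, 19, 17, 25, 69, 142, 178, 185, 198, 202, 193, 186, 184, 184, 184, 184, 184, 185, 188, 184, 158, 125, 98, 58, 24, 21, 29, 49, 80, 121]
row216 [20, 19, 18, 20, 36, 100, 182, 190, 189, 185, 184, 184, 184, 184, 184, 184, 184, 184, 184, 184, 184, 185, 184, 184, 184, 184, 185, 191, 197, 191, 178, 68, 21, 20, 20, 20, 20, 19]
```

Call:
step_arm([
  {"delta_pos": [0,0.3,1.2],"dr": [0,0,0],"fingers": 1},
  {"delta_pos": [0,0.3,2.6],"dr": [0,0,0],"fingers": 1},
  {"delta_pos": [0,0.3,4],"dr": [0,0,0],"fingers": 1},
  {"delta_pos": [0,0.3,5.2],"dr": [0,0,0],"fingers": 1},
  {"delta_pos": [0,0.3,5.8],"dr": [0,0,0],"fingers": 1},
])

```text
time: 18.15
tool_pos: [0.5743, 0.0202, 0.0908]
tool_rot: [3.141, -0.003, -3.004]
contact_force: [0.2, 0.7, -0.3]
opening: 0.0153
grip_force: 50.0
```

Call:
step_arm([
  {"delta_pos": [0,0,0],"dr": [0,0,0],"fingers": 1},
  {"delta_pos": [0,0,0],"dr": [0,0,0],"fingers": 1},
  {"delta_pos": [0,0,0],"dr": [0,0,0],"fingers": 1},
  {"delta_pos": [0,0,0],"dr": [0,0,0],"fingers": 1},
  {"delta_pos": [0,0,0],"dr": [0,0,0],"fingers": 1},
])

```text
time: 18.77
tool_pos: [0.5748, 0.0202, 0.0922]
tool_rot: [3.141, -0.001, -3.004]
contact_force: [0.1, -0.4, -1.7]
opening: 0.0153
grip_force: 50.0
```

Run:
```python
from h import *
np.set_printoptions(precision=4,suppress=True,linewidth=200)
s=robot.observe();print(s['tool_pos'],s['tool_rot'])
im=viewer.read_camera('scene');cv2.imwrite('pics/f_scene.png',im[:,:,::-1])
w=viewer.read_camera('wrist');cv2.imwrite('pics/f_wrist.png',w[:,:,::-1])
yaw=s['tool_rot'][2]-np.pi;c=s['tool_pos']+[.085*np.cos(yaw),.085*np.sin(yaw),.019]
print('c',c,lens(None,c))
g=cv2.cvtColor(im,cv2.COLOR_RGB2GRAY).astype(int)
u0=int(lens(None,c)[0].mean()) if 0 else 272
for v in range(216,256): print(v,' '.join('%3d'%x for x in g[v,254:312:2]))
def prj(n,P):
    p=viewer.camera_params(n);T=np.array(p['T']);q=T[:3,:3].T@(np.array(P)-T[:3,3]);K=p['K']
    if n=='wrist':
        r=np.hypot(q[0],q[1]);th=np.arctan2(r,q[2]);return K[0][0]*th*q[0]/r+K[0][2],K[1][1]*th*q[1]/r+K[1][2]
    q=K@q/q[2];return q[:2]
for z in(.105,.110,.115): print('ptr',z,prj('scene',[.646,.0867,z]))
for dz in(0,.0025,.005):
    e=s['tool_pos']-[.053*np.cos(yaw),.053*np.sin(yaw),-.019-.007-dz]; print('handle end top',dz,prj('wrist',e))
print('wrist col257',[int(x) for x in w[60:190,257,0]])
```

```text
[0.5748 0.0202 0.0922] [ 3.1412 -0.0014 -3.0037]Traceback (most recent call last):
  File "<stdin>", line 7, in <module>
  File "h.py", line 36, in lens
    g=cv2.cvtColor(img,cv2.COLOR_BGR2GRAY).astype(float)
      ~~~~~~~~~~~~^^^^^^^^^^^^^^^^^^^^^^^^
cv2.error: OpenCV(4.12.0) /io/opencv/modules/imgproc/src/color.cpp:199: error: (-215:Assertion failed) !_src.empty() in function 'cvtColor'
```

Run:
```python
from h import *
np.set_printoptions(precision=4,suppress=True,linewidth=200)
s=robot.observe()
im=cv2.imread('pics/f_scene.png');w=cv2.imread('pics/f_wrist.png')
yaw=s['tool_rot'][2]-np.pi;c=s['tool_pos']+[.085*np.cos(yaw),.085*np.sin(yaw),.019]
print('c',c,lens(im,c))
g=cv2.cvtColor(im,cv2.COLOR_BGR2GRAY).astype(int)
for v in range(216,256): print(v,' '.join('%3d'%x for x in g[v,254:312:2]))
def prj(n,P):
    p=viewer.camera_params(n);T=np.array(p['T']);q=T[:3,:3].T@(np.array(P)-T[:3,3]);K=p['K']
    if n=='wrist':
        r=np.hypot(q[0],q[1]);th=np.arctan2(r,q[2]);return K[0][0]*th*q[0]/r+K[0][2],K[1][1]*th*q[1]/r+K[1][2]
    q=K@q/q[2];return q[:2]
for z in(.105,.110,.115): print('ptr',z,prj('scene',[.646,.0867,z]))
for dz in(0,.0025,.005):
    e=s['tool_pos']-[.053*np.cos(yaw),.053*np.sin(yaw),-.019-.007-dz]; print('handle end top',dz,prj('wrist',e))
print('wrist col257',[int(x) for x in w[60:190,257,2]])
```

```text
c [0.6589 0.0318 0.1111] (array([260.4584, 220.4154]), array([284.9749, 240.9266]))
216 116 167 160  26  26  26  36  26  19  19  19  19  19  18  16  17  14  16  20  19  19  18  13  23 104 131  34  15  14
217  75 150 158  27  22  28  32  21  20  19  21  19  19  18  14  13  13  14  19  16  17  14  28  77 121 128  43  14  14
218  33 101 138  26  23  37  53  35  19  18  18  19  19  20  14  13  13  14  18  14  14  15  76 176 140 128  73  15  14
219  20  40  90  24  23  71 118  90  21  20  19  19  19  19  13  15  14  14  15  14  11  14 101 224 164 132 127  28  14
220  18  21  34  20  22 115 169 151  46  40  40  23  19  16  15  15  14  14  15  14  14  22 115 233 197 169 198  67  15
221  18  20  19  18  22 128 185 182 113 111 106  62  23  15  13  13  13  13  13  22  51  83 174 226 224 215 230  97  15
222  19  19  20  21  21 112 188 186 159 162 163 140  70  22  14  14  14  18  40  82 145 184 221 214 232 225 210  91  14
223  20  20  19  19  35 115 196 176 178 185 183 180 152  73  16  12  15  23 114 183 212 225 217 201 212 188 147  67  14
224  18  19  20  20  94 156 184 190 199 203 198 197 186 
[... 3957 characters left out ...]
dle end top 0.0025 (np.float64(256.1053809233357), np.float64(163.08275207323533))
handle end top 0.005 (np.float64(256.0850259430086), np.float64(164.2671862884963))
wrist col257 [49, 49, 48, 49, 50, 50, 49, 49, 48, 50, 49, 50, 48, 50, 49, 50, 50, 49, 49, 50, 49, 50, 50, 49, 49, 49, 49, 50, 50, 50, 50, 50, 50, 49, 49, 49, 50, 49, 49, 50, 49, 50, 50, 50, 50, 49, 49, 50, 49, 50, 49, 49, 50, 50, 49, 49, 49, 49, 50, 50, 49, 50, 49, 49, 50, 50, 49, 50, 50, 50, 50, 50, 50, 49, 50, 50, 50, 48, 49, 49, 50, 49, 50, 50, 49, 50, 50, 49, 49, 49, 50, 49, 49, 48, 49, 48, 47, 47, 47, 47, 45, 40, 36, 36, 36, 41, 48, 57, 61, 65, 68, 69, 70, 70, 70, 70, 70, 70, 69, 70, 70, 70, 70, 70, 69, 71, 70, 70, 70, 70]
```

```bash
python3 -c "
from h import *
s=robot.observe();print(s['time'],s['grip_force'],s['tool_pos'],abs(s['qvel']).max());print(robot.hand_in())"
```

```text
18.875 49.96561288833618 [0.5747436  0.02015625 0.09210336] 0.0008430686597542351
the job is handed in; nothing more can be done
None
```

I handed the job in at about 19 s; no verdict came back. By my measurements the lid is about 88 mm open, the folder is back on its rest, and the loupe is held level and steady over the seal at about 111 mm, the pointer's estimated height.

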